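# Lay out the stacked fan-drive spares in their foam trays

### The arm

A 6-joint arm with a two-finger parallel gripper is mounted at the origin on the work surface. World frame = base frame: x ahead of the robot, y to its left, z up, the work surface at z = 0. Lengths are in m, angles in rad, forces in N, time in s.
With the tool pointing down it reaches from about 0.275 to 0.775 m from the base axis. Payload 14.6 kg.
Tool frame: the origin (TCP) lies at the very end of the fingers, on their centre line; the grasp point (between the pads) lies 19 mm behind it; z points along the fingers, y is the line along which they close (so a half turn about z gives the same grasp; the last joint's range is limited). The gripper opens to 85 mm and grips with 20 to 120 N. Pads are 22 mm wide; open, the fingers measure 114 mm over their backs; the gripper's body (76 mm by 85 mm) begins 54 mm behind the grasp point. The pads swing forward as they close: fully open they stand 13 mm farther back than shut.
Start: joints at [-1.428, 0.263, -0.048, 1.259, 0, 1.415], TCP at [0.154, -0.502, 0.231] pointing down, gripper open.
Joint ranges: [-2.65, 2.65], [-0.89, 1.7], [-1.18, 1.37], [-2.13, 2.11], [-1.35, 1.29], [-3.14, 3.14]. Speed limits (rad/s): [1.89, 1.89, 2.57, 2.79, 3.14, 3.14].

### API

Orientations are given as [roll, pitch, yaw] about the fixed x, y, z axes, in that order (R = Rz(yaw) Ry(pitch) Rx(roll)).
In Python, from station import arm, cams, workorder gives the robot as it stands.
- The arm moves only by the tool move_arm, never from a script. Its argument "targets" is one flat list of numbers, 7 for each row, row after row: the shift along the world's x, y, z in fractions of the full range, 1 being 600 mm, then the turn, a rotation vector about the world's x, y, z in parts of the range, where 1.0 means pi/2 rad, then the opening, from -1 (shut) to 1 (fully open). A call has 1 to 12 rows; each row is the pose to reach, as a shift and turn from the pose commanded when the call began; what a row does not reach only later rows make up. A row lasts 1/10 s, in which the tool goes at most 50 mm and 8.59 degrees, less where a joint would pass 70% of its speed; a pose out of reach is approached as far as the arm can. No shift or turn number may pass 1 either way. A call with a gripper value outside its range is refused whole. The fingers move at their own pace and stop on an object; "grip_force" is the grip in N (left out, the last holds). Time passes only in rows, so rows that repeat a pose let the fingers close. It gives the time, the measured TCP pose, the force, the opening and the grip force at its end, in the units of the state.
- arm.state(): the state, without advancing time (a new reading comes with each control period).
- cams.snapshot(name): name is "side" or "top"; returns (picture, depth): 420x560x3 uint8, red, green, blue; 420x560 float32, m along the optical axis (not along the pixel's ray), 0 where there is no reading.
- cams.get_calibration(name): a dict with "K" (3x3 intrinsics, pixels), "k1" (the pictures are not rectified: a ray, as slopes to the right and down, at radius r is drawn at 1 + k1 r^2 times it, then the intrinsics apply), "world_from_camera" (4x4, takes a point from camera to world coordinates). Camera axes: x right, y down, z forward; pixel columns grow to the right and rows downward; lengths in m; the calibration is good to about 2 mm. A picture is of the moment at which its call begins. get_calibration takes no time and is no camera call.
- workorder.sign_off(): hands the job in; it is judged then, once.
The state is a dict: "time_s": time; "qpos": joint angles; "qd": joint speeds; "joint_torque": joint torques, N m; "tcp_pos": TCP position; "tool_rot": TCP orientation; "contact_force": force on the tool from outside, world axes, zero at the start; "moment": the same for the moment, N m; "finger_gap": finger opening in m; "gripper_force": force on a finger pad.
Only numpy, scipy, OpenCV 4.12 (cv2) and the standard library are available. Lean on these libraries where they do the work, as an engineer would, in place of code of your own. Each camera call takes 0.05 s, during which the arm holds its last target. There are 200 camera calls.

### The job

The spares for the belt drive of the duct fan stand on the bench in two stacks. Take the stacks apart from the top and lay each of the five parts in the foam tray whose cut-out has its size and shape, the same way up as it is now and flat on the blue floor of the cut-out. Set them down, do not drop them, and do not let any part tip over.

Things in the scene. Friction and masses are not known exactly. Their poses are not given: they have to be found in the camera images.
- large_pulley: The large cast-iron V-belt pulley, lying hub up: grooved rim 106 mm across and 18 mm high, round hub 46 mm across reaching 36 mm above the underside. 0.6 to 1 kg. Foot of one stack; the bushing or small pulley rests on its hub, and the collar on top of that. Origin: centre of its underside; z up along its axis.
- flange_bearing: Two-bolt flange bearing, grey, lying flat: lozenge flange 114 mm long (own x) by 60 mm wide (own y) and 14 mm high, round housing in its middle 46 mm across (54 mm at its foot), top 36 mm up. 0.4 to 0.65 kg. Foot of the other stack; the bushing or small pulley rests on it. Half a turn makes no difference. Origin: centre of its underside; z up along its axis.
- small_pulley: The small cast-iron V-belt pulley, lying hub up: grooved rim 84 mm across and 18 mm high, round hub 38 mm across reaching 36 mm above the underside. 0.45 kg. At the start it rests on the large pulley or on the flange bearing. Origin: centre of its underside; z up along its axis.
- bushing: Flanged taper bushing of dark iron, flange down: flange 62 mm across and 9 mm high with three small holes, barrel 42 mm across (slightly tapered) reaching 36 mm above the underside. 0.28 kg. At the start it rests on the large pulley or on the flange bearing, whichever has not the small pulley. Origin: centre of its underside; z up along its axis.
- collar: Bright steel shaft collar: plain round, 42 mm across, 24 mm high, black bore spot in the middle of its top. 0.13 to 0.21 kg. At the start it is the top (third) piece of the stack on the large pulley. Origin: centre of its underside; z up along its axis.
- tray_large_pulley: Black foam tray 142 mm square, 20 mm high, with a round cut-out 122 mm across (blue floor): for the large pulley. Fixed to the bench. The origin is the centre of the underside, on the bench; foam top 20 mm up, floor of the cut-out 12 mm up (cut-out 8 mm deep), z up.
- tray_bearing: Black foam tray 150 mm (own x) by 96 mm (own y), 20 mm high, with an oblong cut-out 130 by 76 mm (blue floor): for the flange bearing, long way along own x, either way round. Fixed to the bench. The origin is the centre of the underside, on the bench; foam top 20 mm up, floor of the cut-out 12 mm up (cut-out 8 mm deep), z up.
- tray_small_pulley: Black foam tray 120 mm square, 20 mm high, with a round cut-out 100 mm across (blue floor): for the small pulley. Fixed to the bench. The origin is the centre of the underside, on the bench; foam top 20 mm up, floor of the cut-out 12 mm up (cut-out 8 mm deep), z up.
- tray_bushing: Black foam tray 98 mm square, 20 mm high, with a round cut-out 78 mm across (blue floor): for the bushing. Fixed to the bench. The origin is the centre of the underside, on the bench; foam top 20 mm up, floor of the cut-out 12 mm up (cut-out 8 mm deep), z up.
- tray_collar: Black foam tray 78 mm square, 20 mm high, with a round cut-out 58 mm across (blue floor): for the collar. Fixed to the bench. The origin is the centre of the underside, on the bench; foam top 20 mm up, floor of the cut-out 12 mm up (cut-out 8 mm deep), z up.
Mind the look-alikes: they are no part of the job. Leave any orange look-alike of the large_pulley alone.

How it is judged:
By the outcome, as a careful person would: the job done as asked, in the order asked, and still so for the second after the job is handed in, with the robot touching nothing.
It also fails if it takes over 115 s, if anything falls off the work surface, if the arm or the gripper's body presses on something with over 40 N, if the wrist force passes 120 N, or if a joint passes its speed limit or range.

## Working session

There is one attempt and no reset: what is moved stays moved. The work goes in short steps, Python scripts to look and compute and a tool call to move; the robot and the scene stay as the last step left them, time stands still between calls to the robot, and variables do not carry over. Pictures are saved under pics/ and viewed, at most 14 in all, crops included, and the job is handed in when it is done.

Besides the shell and the picture viewer there is one more tool, called after "Request:" as name(argument=value, ...) on one line, values as JSON. move_arm: Moves the arm, as the interface text tells. Its arguments: {"type":"object","properties":{"targets":{"type":"array"},"grip_force":{"type":"number"}},"required":["targets"]}

```bash
mkdir -p pics; cat > h.py <<'E'
import numpy as np, cv2
from station import arm, cams, workorder
def snap(n):
    p,d=cams.snapshot(n); return p,d
def world(n,d,u,v,z=None):
    c=cams.get_calibration(n);K=np.array(c["K"]);T=np.array(c["world_from_camera"])
    q=cv2.undistortPoints(np.array([[[u,v]]],float),K,np.array([c["k1"],0,0,0,0.]))[0,0]
    r=np.array([q[0],q[1],1])
    if z is None: s=d[int(round(v)),int(round(u))]
    else: s=(z-T[2,3])/(T[:3,:3]@r)[2]
    return T[:3,:3]@(r*s)+T[:3,3]
def cloud(n,d):
    c=cams.get_calibration(n);K=np.array(c["K"]);T=np.array(c["world_from_camera"])
    v,u=np.mgrid[:420,:560]
    q=cv2.undistortPoints(np.stack([u,v],-1).reshape(-1,1,2).astype(float),K,np.array([c["k1"],0,0,0,0.]))[:,0]
    P=np.c_[q,np.ones(len(q))]*d.reshape(-1,1)
    return (P@T[:3,:3].T+T[:3,3]).reshape(420,560,3)
E
python3 - <<'E'
from h import *
for n in("top","side"):
    p,d=snap(n); cv2.imwrite(f"pics/{n}0.png",cv2.resize(p[...,::-1],(784,588))); np.savez(f"{n}0.npz",p=p,d=d)
    print(n,cams.get_calibration(n))
print(arm.state())
E
```

```text
top {'K': array([[503.27080883,   0.        , 280.80859308],
       [  0.        , 503.27080883, 196.72052309],
       [  0.        ,   0.        ,   1.        ]]), 'k1': -0.1614446507044225, 'world_from_camera': array([[-8.94405189e-03, -9.95219396e-01,  9.72540929e-02,
         3.90754492e-01],
       [-9.99959933e-01,  8.93744779e-03, -5.03548499e-04,
        -1.35754329e-02],
       [-3.68062144e-04, -9.72547000e-02, -9.95259458e-01,
         1.29548964e+00],
       [ 0.00000000e+00,  0.00000000e+00,  0.00000000e+00,
         1.00000000e+00]])}
side {'K': array([[453.60362443,   0.        , 276.55763912],
       [  0.        , 453.60362443, 207.83646102],
       [  0.        ,   0.        ,   1.        ]]), 'k1': 0.04815017450136684, 'world_from_camera': array([[-0.93372679, -0.17123061,  0.31437931,  0.13011066],
       [-0.35728691,  0.50061598, -0.78849838,  0.93880149],
       [-0.02236825, -0.84856568, -0.52861701,  0.72780629],
       [ 0.        ,  0.        ,  0.        ,  1.        ]])}
{'time_s': 0.1, 'qpos': array([-1.42825770e+00,  2.63458742e-01, -4.88569639e-02,  1.25941276e+00,
        1.77942308e-05,  1.41550850e+00]), 'qd': array([ 0.00056492,  0.00025966,  0.00153693,  0.00069912, -0.00063845,
       -0.00057354]), 'joint_torque': array([ 3.75273958e-03, -6.38575459e+01,  3.85066330e+01,  9.96183255e-03,
       -9.60674970e-05,  2.34281816e-05]), 'tcp_pos': array([ 0.15402833, -0.5016399 ,  0.23088772]), 'tool_rot': array([-3.14067449e+00, -1.61748367e-04,  2.97826373e-01]), 'contact_force': array([ 0.28184495, -0.95443434, -1.15460088]), 'moment': array([-0.00861414,  0.02058146, -0.0068867 ]), 'gripper_force': 0.0, 'finger_gap': 0.08544446385616698}
```

View pics/top0.png

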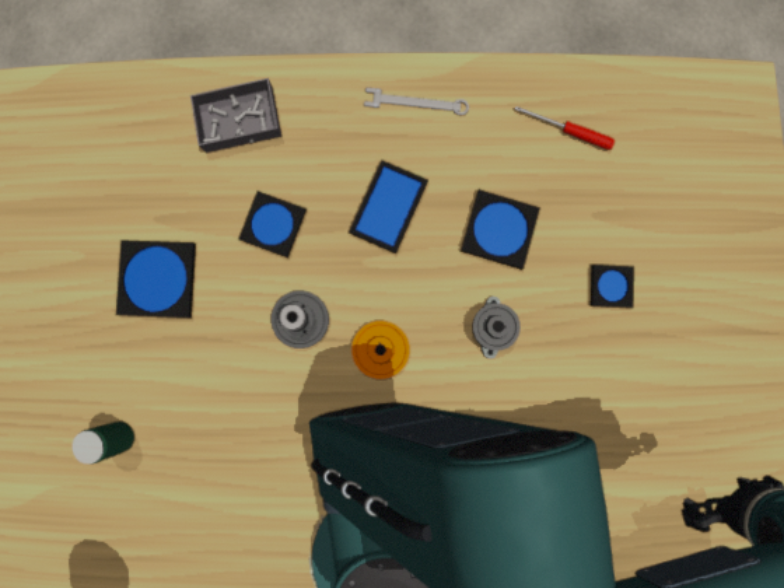

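View pics/side0.png

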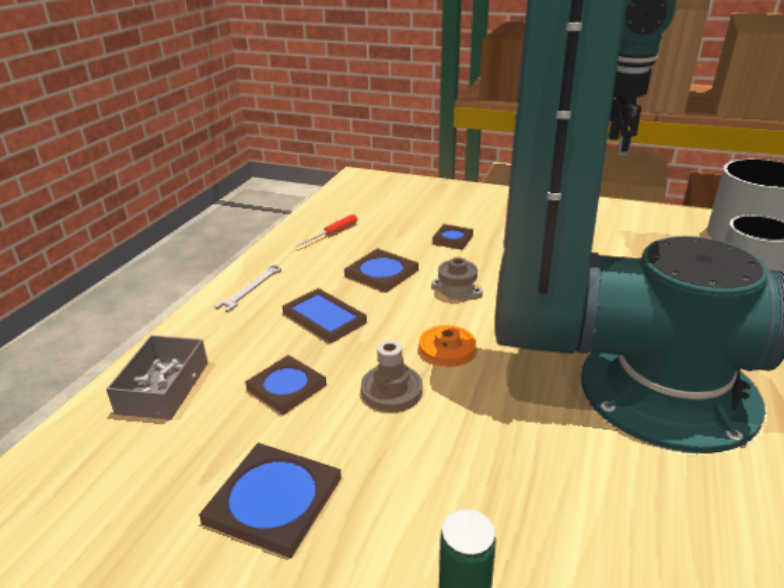

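The top picture (784 wide) shows the large-pulley/bushing/collar stack at (300,319) and the bearing with the small pulley at (495,327). The orange decoy is at (380,350). The trays are at (156,279) large, (272,224) bushing, (388,206) bearing, (500,229) small pulley and (612,286) collar.

```bash
python3 - <<'E'
from h import *
z=np.load("top0.npz");p,d=z["p"],z["d"]
hsv=cv2.cvtColor(p,cv2.COLOR_RGB2HSV)
m=cv2.inRange(hsv,(100,120,80),(125,255,255))
cs,_=cv2.findContours(m,cv2.RETR_EXTERNAL,cv2.CHAIN_APPROX_NONE)
for c in cs:
    if cv2.contourArea(c)<200: continue
    w=np.array([world("top",d,*q,z=.012)[:2] for q in c[:,0]],np.float32)*1000
    r=cv2.minAreaRect(w); b=cv2.boxPoints(r)
    (u,v),_=cv2.minEnclosingCircle(c)
    print("blue px",u,v,"rect",np.round(r[0],1),np.round(r[1],1),round(r[2],1), "z",world("top",d,u,v)[2], "cent",w.mean(0))
C=cloud("top",d)
for n,(u,v) in dict(L=(214,228),S=(354,233)).items():
    Q=C[v-40:v+40,u-40:u+40].reshape(-1,3)*1000
    for lo,hi in((8,25),(30,42),(42,60),(62,80),(85,110)):
        k=Q[(Q[:,2]>lo)&(Q[:,2]<hi)]
        if len(k)>5: print(n,lo,hi,len(k),np.median(k[:,2]).round(1),cv2.minEnclosingCircle(k[:,:2].astype(np.float32)), k.min(0).round(),k.max(0).round())
a=cv2.resize(p[188:268,174:254,::-1],(400,400),interpolation=cv2.INTER_CUBIC)
b=cv2.resize(p[193:273,314:394,::-1],(400,400),interpolation=cv2.INTER_CUBIC)
cv2.imwrite("pics/c1.png",np.hstack([a,b]))
E
```

```text
blue px 436.95001220703125 203.89999389648438 rect [ 493.6 -420.3] [53.8 57.6] 87.9 z 0.016584851663455913 cent [ 494.4442  -420.46548]
blue px 110.89737701416016 198.85589599609375 rect [514.5 430. ] [120.1 120.8] 89.8 z 0.012962099938269578 cent [514.5002  430.91803]
blue px 194.5 160.0 rect [615.4 209.3] [76.2 76.4] 89.3 z 0.013020440988137594 cent [615.413   209.94054]
blue px 356.97589111328125 163.33279418945312 rect [ 602.4 -212.6] [99.4 99.7] 89.6 z 0.013201261509403261 cent [ 601.1672  -212.48778]
blue px 277.0 147.0 rect [645.9  -6.1] [ 78.2 132.6] 65.7 z 0.008555829888155175 cent [645.43256   -5.844506]
L 8 25 910 16.8 ((434.458251953125, 131.3491668701172), 106.31281280517578) [343.  57.   8.] [538. 208.  25.]
L 30 42 19 41.1 ((436.5877380371094, 159.03765869140625), 30.587608337402344) [406. 131.  35.] [466. 189.  42.]
L 42 60 180 45.7 ((436.9971618652344, 158.1992950439453), 30.737411499023438) [406. 130.  42.] [466. 188.  60.]
L 62 80 23 72.9 ((429.12603759765625, 153.02117919921875), 17.520288467407227) [418. 138.  62.] [440. 167.  79.]
L 85 110 244 96.0 ((439.61285400390625, 158.9056396484375), 21.253211975097656) [420. 138.  86.] [459. 178. 101.]
S 8 25 107 13.4 ((437.1319580078125, -187.00135803222656), 103.22616577148438) [ 354. -249.    8.] [ 520. -103.   20.]
S 30 42 23 38.4 ((419.7764892578125, -179.07252502441406), 38.84150314331055) [ 381. -181.   34.] [ 459. -153.   42.]
S 42 60 700 53.1 ((420.5140686035156, -195.3013153076172), 42.23289108276367) [ 381. -237.   44.] [ 462. -154.   60.]
S 62 80 201 72.2 ((420.705322265625, -195.0512237548828), 19.366182327270508) [ 403. -214.   63.] [ 440. -177.   78.]
```

View pics/c1.png

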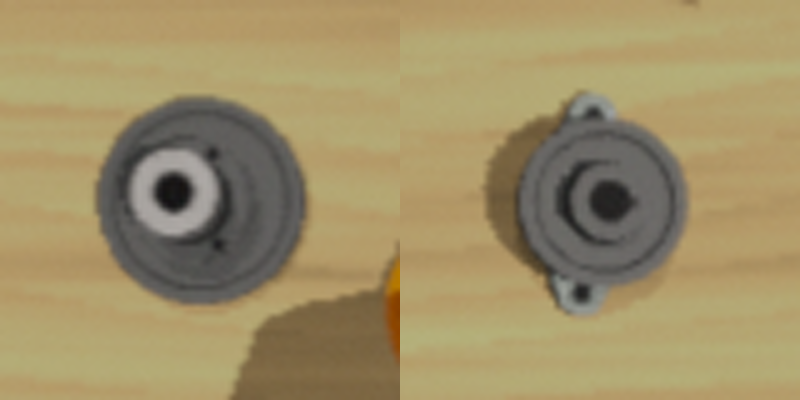

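The rows are not in the units I measure in: shifts go in shares of 600 mm and turns go in shares of pi/2 rad. I convert before sending: 458 mm / 600 = 0.7633, 181 mm / 600 = 0.3017, 90 degrees / 90 = 1.

Request:
move_arm(targets=[0.0167,0.0333,0,0,0,0.0444,1,0.0417,0.0967,0,0,0,0.1222,1,0.07,0.1633,0,0,0,0.2111,1,0.1,0.23,0,0,0,0.3,1,0.1283,0.2967,0,0,0,0.3889,1,0.1583,0.3633,0,0,0,0.4778,1,0.1867,0.43,0,0,0,0.5667,1,0.215,0.4967,0,0,0,0.6556,1,0.2433,0.5633,0,0,0,0.7444,1,0.2733,0.63,0,0,0,0.8333,1,0.3017,0.6967,0,0,0,0.9222,1,0.3317,0.7633,0,0,0,1,1], grip_force=50)

```text
time_s: 1.3
tcp_pos: [0.3532, -0.0421, 0.2313]
tool_rot: [3.141, 0.0, 1.874]
contact_force: [0.3, -0.3, 0.5]
finger_gap: 0.0858
gripper_force: 0.0
```

```bash
python3 - <<'E'
from h import *
z=np.load("top0.npz");d=z["d"]
print(world("top",d,214.2,228,z=.018), [world("top",d,174+x/5,188+y/5,z=.018) for x,y in((97,200),(305,200),(201,96),(201,304))])
print(world("top",d,174+175/5,188+192/5,z=.096),world("top",d,314+(602-400)/5,193+200/5,z=.054))
print(world("top",d,352,215,z=.014),world("top",d,350.2,251.6,z=.014))
print(arm.state())
E
```

```text
[0.43715882 0.15593751 0.018     ] [array([0.43747078, 0.20931724, 0.018     ]), array([0.43680326, 0.10284709, 0.018     ]), array([0.49023559, 0.15605266, 0.018     ]), array([0.38437567, 0.15591827, 0.018     ])]
[0.43822706 0.15809687 0.096     ] [ 0.42033893 -0.1952896   0.054     ]
[ 0.46736112 -0.19591154  0.014     ] [ 0.37411834 -0.18949608  0.014     ]
{'time_s': 1.3, 'qpos': array([-3.48852886e-01, -2.96937281e-02, -3.95009858e-01,  1.20517457e+00,
       -5.72546627e-05,  9.18668335e-01]), 'qd': array([ 1.28464828,  0.19997594,  0.19004914, -0.0174725 ,  0.00321953,
        0.08154409]), 'joint_torque': array([-15.64155042, -41.38063431,  35.32042265,   0.96361388,
         0.06785435,  -0.42585287]), 'tcp_pos': array([ 0.35317358, -0.04207235,  0.23132471]), 'tool_rot': array([3.14138449e+00, 2.30987196e-04, 1.87407140e+00]), 'contact_force': array([ 0.26315318, -0.30647322,  0.5041763 ]), 'moment': array([-0.09310725, -0.01095184, -0.00972342]), 'gripper_force': 0.0, 'finger_gap': 0.08584238516106815}
```

In the tool's units: 202 mm / 600 = 0.3367, -152 mm / 600 = -0.2533.

Request:
move_arm(targets=[0.0267,0.0633,-0.0167,0,0,0,1,0.0533,0.1233,-0.0417,0,0,0,1,0.0783,0.1833,-0.07,0,0,0,1,0.1017,0.2383,-0.1,0,0,0,1,0.1217,0.2867,-0.13,0,0,0,1,0.1367,0.32,-0.1583,0,0,0,1,0.1433,0.335,-0.175,0,0,0,1,0.1433,0.3367,-0.1967,0,0,0,1,0.1433,0.3367,-0.22,0,0,0,1,0.1433,0.3367,-0.2417,0,0,0,1,0.1433,0.3367,-0.2533,0,0,0,1,0.1433,0.3367,-0.2533,0,0,0,1])

```text
time_s: 2.5
tcp_pos: [0.4385, 0.1577, 0.0788]
tool_rot: [-3.14, -0.0, 1.868]
contact_force: [-0.6, 0.3, 0.2]
finger_gap: 0.0849
gripper_force: 0.0
```

```bash
python3 - <<'E'
from h import *
p,d=snap("side");q,_=snap("top")
a=cv2.resize(p[200:320,220:370,::-1],(600,480),interpolation=cv2.INTER_CUBIC)
cv2.imwrite("pics/s1.png",a); print(arm.state()["tcp_pos"])
E
```

```text
[0.43920308 0.15788745 0.07971093]
```

View pics/s1.png

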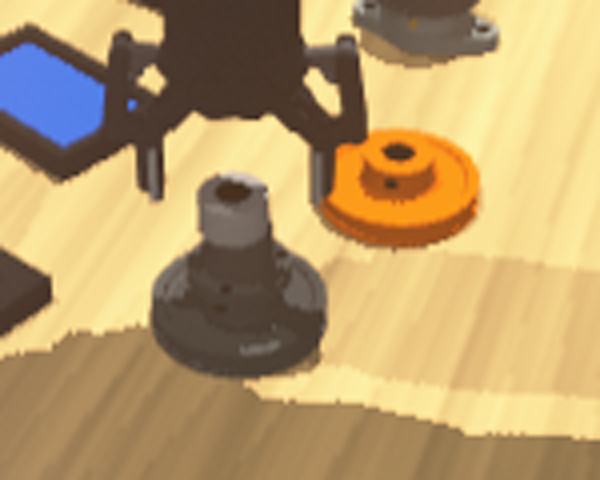

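The crop shows the open fingers at (152,190) and (318,195), straddling the collar at (233,205). It is centred and clear of the orange decoy.

In the tool's units: -2 mm / 600 = -0.0033.

Request:
move_arm(targets=[0,0,-0.0033,0,0,0,0.3,0,0,-0.0033,0,0,0,-0.3,0,0,-0.0033,0,0,0,-0.5,0,0,-0.0033,0,0,0,-0.5,0,0,-0.0033,0,0,0,-0.5,0,0,-0.0033,0,0,0,-0.5,0,0,-0.0033,0,0,0,-0.5], grip_force=40)

```text
time_s: 3.3
tcp_pos: [0.4392, 0.1581, 0.0778]
tool_rot: [3.141, 0.0, 1.869]
contact_force: [-2.8, -1.7, 8.1]
finger_gap: 0.0408
gripper_force: 39.5
```

In the tool's units: -298 mm / 600 = -0.4967, -258 mm / 600 = -0.43, -39 degrees / 90 = -0.4333.

Request:
move_arm(targets=[0,0,0.0067,0,0,0,-0.5,0,0,0.025,0,0,0,-0.5,0,0,0.0583,0,0,0,-0.5,0,-0.0167,0.0917,0,0,-0.0222,-0.5,0.0033,-0.05,0.1,0,0,-0.0556,-0.5,0.0083,-0.1,0.1,0,0,-0.1,-0.5,0.0133,-0.1633,0.1,0,0,-0.1556,-0.5,0.02,-0.23,0.1,0,0,-0.2111,-0.5,0.0283,-0.2967,0.1,0,0,-0.2667,-0.5,0.035,-0.3633,0.1,0,0,-0.3222,-0.5,0.0417,-0.43,0.1,0,0,-0.3778,-0.5,0.0483,-0.4967,0.1,0,0,-0.4333,-0.5])

```text
time_s: 4.5
tcp_pos: [0.4679, -0.1416, 0.1375]
tool_rot: [3.141, -0.0, 1.184]
contact_force: [0.6, 0.5, -1.5]
finger_gap: 0.0404
gripper_force: 40.8
```

In the tool's units: -280 mm / 600 = -0.4667, -276 mm / 600 = -0.46, -21 degrees / 90 = -0.2333.

Request:
move_arm(targets=[0.0067,-0.0667,0,0,0,-0.0444,-0.5,0.0117,-0.1333,0,0,0,-0.0889,-0.5,0.0183,-0.2,0,0,0,-0.1333,-0.5,0.025,-0.2667,0,0,0,-0.1778,-0.5,0.0317,-0.3333,-0.005,0,0,-0.2,-0.5,0.0367,-0.3933,-0.0333,0,0,-0.2222,-0.5,0.04,-0.4367,-0.075,0,0,-0.2333,-0.5,0.0417,-0.46,-0.1167,0,0,-0.2333,-0.5,0.0417,-0.4667,-0.15,0,0,-0.2333,-0.5,0.0417,-0.4667,-0.1667,0,0,-0.2333,-0.5,0.0417,-0.4667,-0.1667,0,0,-0.2333,-0.5])

```text
time_s: 5.6
tcp_pos: [0.4925, -0.4191, 0.0362]
tool_rot: [-3.139, -0.0, 0.821]
contact_force: [-0.2, -0.0, -1.5]
finger_gap: 0.0404
gripper_force: 40.8
```

```bash
python3 - <<'E'
from h import *
p,d=snap("side")
a=cv2.resize(p[130:200,280:380,::-1],(600,420),interpolation=cv2.INTER_CUBIC)
cv2.imwrite("pics/s2.png",a); print(arm.state()["tcp_pos"])
E
```

```text
[ 0.49297784 -0.41938017  0.0374407 ]
```

View pics/s2.png

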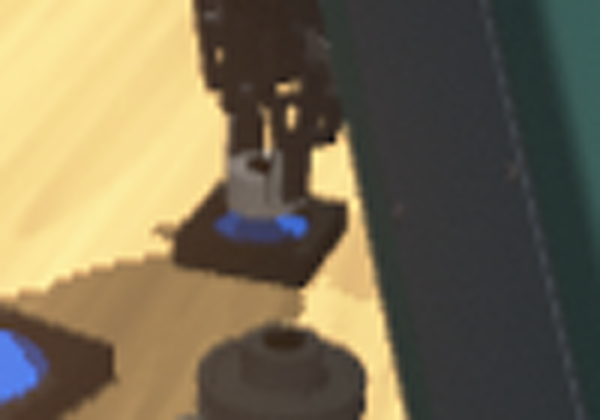

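In the tool's units: -19 mm / 600 = -0.0317, -18 mm / 600 = -0.03.

Request:
move_arm(targets=[0,0,-0.0117,0,0,0,-0.5,0,0,-0.02,0,0,0,-0.5,0,0,-0.0267,0,0,0,-0.5,0,0,-0.03,0,0,0,-0.5,0,0,-0.0317,0,0,0,-0.5,0,0,-0.0317,0,0,0,-0.5,0,0,-0.0317,0,0,0,-0.5])

```text
time_s: 6.35
tcp_pos: [0.4931, -0.42, 0.0184]
tool_rot: [3.141, -0.0, 0.821]
contact_force: [0.2, -0.9, -1.2]
finger_gap: 0.0404
gripper_force: 40.8
```

The crop shows the collar upright in the fingers at (262,185), above the blue cut-out at (262,228).

In the tool's units: -1 mm / 600 = -0.0017.

Request:
move_arm(targets=[0,0,-0.0017,0,0,0,-0.5,0,0,-0.0017,0,0,0,-0.5])

```text
time_s: 6.55
tcp_pos: [0.4932, -0.4201, 0.0179]
tool_rot: [3.141, 0.0, 0.821]
contact_force: [-1.6, 1.6, 4.9]
finger_gap: 0.0403
gripper_force: 41.5
```

Request:
move_arm(targets=[0,0,0,0,0,0,0.1,0,0,0,0,0,0,0.4,0,0,0.0067,0,0,0,0.8,0,0,0.025,0,0,0,1,0,0,0.075,0,0,0,1,0,0.0083,0.1333,0,0,0,1,-0.0133,0.05,0.1667,0,0,0,1,-0.0333,0.11,0.175,0,0,0,1,-0.055,0.1733,0.175,0,0,0,1,-0.0767,0.2367,0.175,0,0,0,1,-0.0967,0.3,0.1667,0,0,0,1,-0.1133,0.3467,0.15,0,0,0,1])

```text
time_s: 7.75
tcp_pos: [0.4246, -0.2102, 0.1085]
tool_rot: [3.14, -0.0, 0.822]
contact_force: [0.7, 1.0, 0.7]
finger_gap: 0.0857
gripper_force: 0.0
```

In the tool's units: -53 mm / 600 = -0.0883, -51 mm / 600 = -0.085.

Request:
move_arm(targets=[-0.0067,0.02,-0.025,0,0,0,1,-0.0083,0.0283,-0.05,0,0,0,1,-0.0083,0.0283,-0.0717,0,0,0,1,-0.0083,0.0283,-0.085,0,0,0,1,-0.0083,0.0283,-0.0883,0,0,0,1,-0.0083,0.0283,-0.0883,0,0,0,1,-0.0083,0.0283,-0.0883,0,0,0,1])

```text
time_s: 8.45
tcp_pos: [0.4203, -0.1952, 0.0548]
tool_rot: [3.141, -0.0, 0.821]
contact_force: [1.0, -0.3, 0.0]
finger_gap: 0.0854
gripper_force: 0.0
```

```bash
python3 - <<'E'
from h import *
p,d=snap("side")
a=cv2.resize(p[140:240,270:410,::-1],(700,500),interpolation=cv2.INTER_CUBIC)
cv2.imwrite("pics/s3.png",a); print(arm.state()["tcp_pos"])
E
```

```text
[ 0.42034303 -0.19521546  0.05480259]
```

View pics/s3.png

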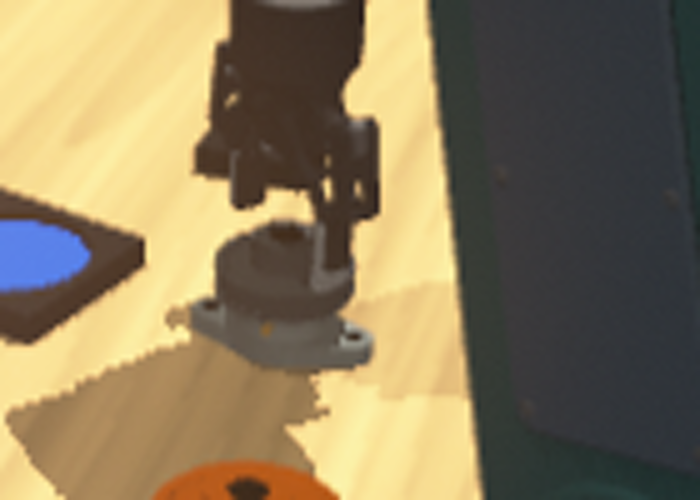

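The open fingers at (243,190) and (338,265) straddle the small pulley hub at (288,240), above the rim. Now I'll close them.

Request:
move_arm(targets=[0,0,0,0,0,0,0.3,0,0,0,0,0,0,-0.2,0,0,0,0,0,0,-0.5,0,0,0,0,0,0,-0.5,0,0,0,0,0,0,-0.5,0,0,0,0,0,0,-0.5,0,0,0,0,0,0,-0.5], grip_force=70)

```text
time_s: 9.2
tcp_pos: [0.4202, -0.195, 0.0548]
tool_rot: [3.141, -0.0, 0.821]
contact_force: [-3.0, 2.1, 11.6]
finger_gap: 0.0357
gripper_force: 68.6
```

In the tool's units: 181 mm / 600 = 0.3017, 176 mm / 600 = 0.2933.

Request:
move_arm(targets=[0,0,0.0067,0,0,0,-0.5,0,0,0.0233,0,0,0,-0.5,0,0,0.0467,0,0,0,-0.5,0.0133,0,0.06,0,0,0,-0.5,0.05,-0.0033,0.0633,0,0,0,-0.5,0.1033,-0.0083,0.0633,0,0,0,-0.5,0.1633,-0.015,0.06,0,0,0,-0.5,0.22,-0.0217,0.0467,0,0,0,-0.5,0.2667,-0.0267,0.0233,0,0,0,-0.5,0.2933,-0.0283,0.0033,0,0,0,-0.5,0.3017,-0.0283,-0.0133,0,0,0,-0.5,0.3017,-0.0283,-0.02,0,0,0,-0.5])

```text
time_s: 10.4
tcp_pos: [0.6006, -0.2115, 0.0413]
tool_rot: [-3.14, 0.001, 0.822]
contact_force: [-0.6, -0.3, -5.9]
finger_gap: 0.0358
gripper_force: 70.9
```

```bash
python3 - <<'E'
from h import *
p,d=snap("side")
a=cv2.resize(p[130:230,210:350,::-1],(700,500),interpolation=cv2.INTER_CUBIC)
cv2.imwrite("pics/s4.png",a); print(arm.state()["tcp_pos"])
E
```

```text
[ 0.59995686 -0.21148364  0.04121269]
```

View pics/s4.png

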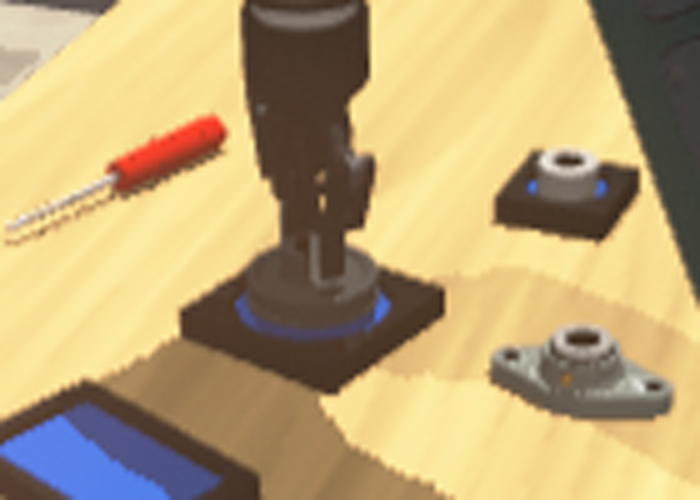

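The collar sits flat in its tray at (568,170), the bearing stayed put at (582,375), and the small pulley hangs level over its tray at (312,290).

In the tool's units: -11 mm / 600 = -0.0183, -10 mm / 600 = -0.0167.

Request:
move_arm(targets=[0.0017,0,-0.0067,0,0,0,-0.5,0.0017,0,-0.0117,0,0,0,-0.5,0.0017,0,-0.015,0,0,0,-0.5,0.0017,0,-0.0167,0,0,0,-0.5,0.0017,0,-0.0183,0,0,0,-0.5,0.0017,0,-0.0183,0,0,0,-0.5])

```text
time_s: 11.05
tcp_pos: [0.602, -0.2119, 0.0313]
tool_rot: [-3.142, -0.0, 0.821]
contact_force: [-0.6, 0.5, -4.6]
finger_gap: 0.0358
gripper_force: 70.9
```

In the tool's units: -1 mm / 600 = -0.0017.

Request:
move_arm(targets=[0,0,-0.0017,0,0,0,-0.5,0,0,-0.0017,0,0,0,-0.5])

```text
time_s: 11.25
tcp_pos: [0.6021, -0.212, 0.0309]
tool_rot: [3.141, -0.0, 0.821]
contact_force: [-1.3, 0.0, 4.3]
finger_gap: 0.0358
gripper_force: 71.6
```

In the tool's units: 100 mm / 600 = 0.1667, 90 mm / 600 = 0.15.

Request:
move_arm(targets=[0,0,0,0,0,0,0.1,0,0,0,0,0,0,0.4,0,0,0.0067,0,0,0,0.8,0,0,0.0333,0,0,0,1,0,0,0.0917,0,0,0,1,0,0.0167,0.15,0,0,0,1,0,0.0667,0.1667,0,0,0,1,0,0.1333,0.1667,0,0,0,1])

```text
time_s: 12.05
tcp_pos: [0.6032, -0.1326, 0.1326]
tool_rot: [3.138, -0.001, 0.819]
contact_force: [0.5, 0.2, -0.8]
finger_gap: 0.0854
gripper_force: 0.0
```

```bash
python3 - <<'E'
from h import *
P=[]
for n,(y,x) in (("side",(170,300)),("top",(183,305))):
    p,d=snap(n); np.savez(n+"1.npz",p=p,d=d)
    P.append(cv2.resize(p[y:y+90,x:x+90,::-1],(400,400),interpolation=cv2.INTER_CUBIC))
cv2.imwrite("pics/b.png",np.hstack(P))
E
```

```text
(no output)
```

View pics/b.png

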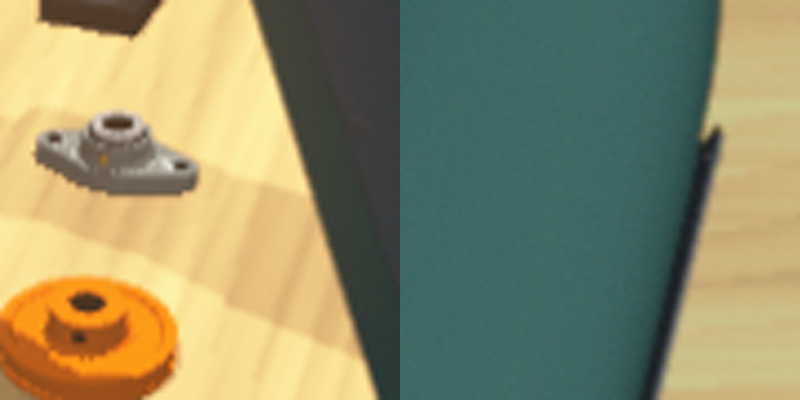

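Side crop: the bolt holes are at (53,137) and (181,166), and the bore is at (117,123). The arm blocks the top view.

```bash
python3 - <<'E'
from h import *
d=np.load("side1.npz")["d"]
a,b=[world("side",d,300+x*.225,170+y*.225,z=.014)[:2]*1000 for x,y in((53,137),(181,166))]
print(a,b,(a+b)/2,np.hypot(*(a-b)),np.degrees(np.arctan2(*(a-b)[::-1])),world("side",d,300+117*.225,170+123*.225,z=.036))
Q=cloud("side",d).reshape(-1,3)*1000
k=Q[(abs(Q[:,0]-420)<75)&(abs(Q[:,1]+193)<60)]
t=k[k[:,2]>31];print("top",t.min(0),t.max(0),cv2.minEnclosingCircle(t[:,:2].astype(np.float32)))
f=k[(k[:,2]>8)&(k[:,2]<18)];r=cv2.minAreaRect(f[:,:2].astype(np.float32));print("flange",r)
# tray corners from top0
z=np.load("top0.npz");m=cv2.inRange(cv2.cvtColor(z["p"],cv2.COLOR_RGB2HSV),(100,120,80),(125,255,255))
m[:, :245]=0;m[:,310:]=0
c=max(cv2.findContours(m,0,1)[0],key=cv2.contourArea)
w=np.array([world("top",z["d"],*q,z=.012)[:2] for q in c[:,0]],np.float32)*1000
print(cv2.minAreaRect(w),cv2.boxPoints(cv2.minAreaRect(w)))
E
```

```text
[ 467.17057313 -198.4398182 ] [ 375.63920041 -190.0280905 ] [ 421.40488677 -194.23395435] 91.91707869339854 -5.250730010950383 [ 0.42169615 -0.1945242   0.036     ]
top [ 398.48321294 -210.96057986   31.01274674] [ 444.87758522 -168.88437577   42.65443603] ((421.680419921875, -190.77084350585938), 23.956844329833984)
flange ((421.51300048828125, -187.07492065429688), (112.03433227539062, 54.41409683227539), 4.322279453277588)
((645.9451293945312, -6.126502990722656), (78.18341064453125, 132.55813598632812), 65.6773910522461) [[569.4481    -14.449837 ]
 [690.2405    -69.04708  ]
 [722.44214     2.1968307]
 [601.6498     56.794075 ]]
```

In the tool's units: -181 mm / 600 = -0.3017, -180 mm / 600 = -0.3, 30 degrees / 90 = 0.3333.

Request:
move_arm(targets=[-0.025,-0.0083,0,0,0,0.0333,1,-0.075,-0.025,0,0,0,0.0889,1,-0.1333,-0.045,0,0,0,0.1556,1,-0.1917,-0.065,-0.0083,0,0,0.2222,1,-0.2417,-0.0833,-0.0333,0,0,0.2778,1,-0.28,-0.0967,-0.0667,0,0,0.3222,1,-0.3,-0.1017,-0.1,0,0,0.3333,1,-0.3017,-0.1033,-0.125,0,0,0.3333,1,-0.3017,-0.1033,-0.135,0,0,0.3333,1,-0.3017,-0.1033,-0.135,0,0,0.3333,1])

```text
time_s: 13.15
tcp_pos: [0.421, -0.194, 0.049]
tool_rot: [-3.141, -0.0, 1.345]
contact_force: [-0.3, 0.4, -0.3]
finger_gap: 0.0854
gripper_force: 0.0
```

In the tool's units: -28 mm / 600 = -0.0467, -24 mm / 600 = -0.04.

Request:
move_arm(targets=[0,0,-0.0233,0,0,0,1,0,0,-0.04,0,0,0,1,0,0,-0.0467,0,0,0,0.6,0,0,-0.0467,0,0,0,0,0,0,-0.0467,0,0,0,-0.5,0,0,-0.0467,0,0,0,-0.5,0,0,-0.0467,0,0,0,-0.5,0,0,-0.0467,0,0,0,-0.5,0,0,-0.0467,0,0,0,-0.5], grip_force=80)

```text
time_s: 14.05
tcp_pos: [0.4212, -0.194, 0.0221]
tool_rot: [3.141, 0.0, 1.345]
contact_force: [-3.1, 1.5, 11.1]
finger_gap: 0.0435
gripper_force: 79.7
```

In the tool's units: 218 mm / 600 = 0.3633, 200 mm / 600 = 0.3333, -20 degrees / 90 = -0.2222.

Request:
move_arm(targets=[0,0,0.0067,0,0,0,-0.5,0,0,0.0233,0,0,0,-0.5,0,0,0.0467,0,0,0,-0.5,0.0133,0.0117,0.0667,0,0,-0.0111,-0.5,0.0433,0.0367,0.075,0,0,-0.0333,-0.5,0.0867,0.0717,0.075,0,0,-0.0556,-0.5,0.1367,0.1133,0.075,0,0,-0.0889,-0.5,0.1867,0.155,0.075,0,0,-0.1222,-0.5,0.2367,0.1967,0.075,0,0,-0.1556,-0.5,0.2867,0.2383,0.075,0,0,-0.1778,-0.5,0.3333,0.2783,0.075,0,0,-0.2,-0.5,0.3633,0.3033,0.0667,0,0,-0.2222,-0.5])

```text
time_s: 15.25
tcp_pos: [0.641, -0.01, 0.0623]
tool_rot: [3.14, -0.001, 0.996]
contact_force: [0.6, -0.8, -3.0]
finger_gap: 0.0427
gripper_force: 82.0
```

In the tool's units: -17 mm / 600 = -0.0283, -12 mm / 600 = -0.02.

Request:
move_arm(targets=[0.01,0.0083,-0.01,0,0,0,-0.5,0.0117,0.01,-0.02,0,0,0,-0.5,0.0117,0.01,-0.0283,0,0,0,-0.5,0.0117,0.01,-0.0283,0,0,0,-0.5])

```text
time_s: 15.65
tcp_pos: [0.6448, -0.0066, 0.0437]
tool_rot: [-3.14, 0.001, 0.995]
contact_force: [0.6, 0.0, -3.6]
finger_gap: 0.0432
gripper_force: 82.1
```

```bash
python3 - <<'E'
from h import *
p,d=snap("side")
a=cv2.resize(p[170:260,180:300,::-1],(720,540),interpolation=cv2.INTER_CUBIC)
cv2.imwrite("pics/s5.png",a); s=arm.state();print(s["tcp_pos"],s["tool_rot"])
E
```

```text
[ 0.64514694 -0.0066001   0.04416513] [-3.14072616e+00  5.08901523e-04  9.95211834e-01]
```

View pics/s5.png

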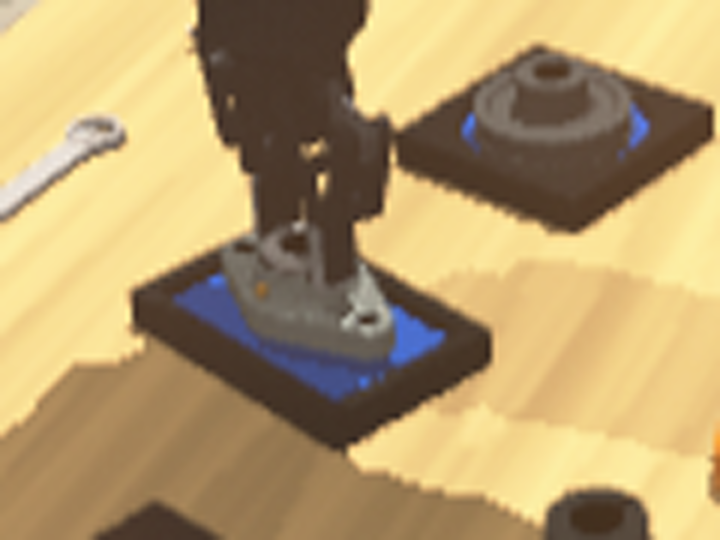

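```bash
python3 - <<'E'
from h import *
a,b=[world("side",None,180+x/6,170+y/6,z=.036)[:2]*1000 for x,y in((243,247),(367,319))]
print(a,b,(a+b)/2,np.hypot(*(a-b)),np.degrees(np.arctan2(*(a-b)[::-1])))
C=[world("side",None,180+x/6,170+y/6,z=.02)[:2]*1000 for x,y in((135,298),(345,412),(490,338))]
print(C)
E
```

```text
[687.15303455 -24.25570021] [605.08694546  12.66043611] [646.11999001  -5.79763205] 89.98691071192847 -24.21984653700351
[array([728.06311763,  10.87779463]), array([594.16202925,  62.12391352]), array([555.49649336, -12.97531592])]
```

The small pulley sits flat in its tray. The bearing hangs level at (646,-6), turned to -24.2°, which matches its tray. Now I'll lower it.

In the tool's units: -10 mm / 600 = -0.0167, -9 mm / 600 = -0.015.

Request:
move_arm(targets=[0.0017,0,-0.0067,0,0,0,-0.5,0.0017,0,-0.0117,0,0,0,-0.5,0.0017,0,-0.015,0,0,0,-0.5,0.0017,0,-0.0167,0,0,0,-0.5,0.0017,0,-0.0167,0,0,0,-0.5])

```text
time_s: 16.2
tcp_pos: [0.647, -0.0059, 0.0344]
tool_rot: [3.141, -0.0, 0.996]
contact_force: [0.7, 0.6, -3.2]
finger_gap: 0.0427
gripper_force: 82.0
```

In the tool's units: -1 mm / 600 = -0.0017.

Request:
move_arm(targets=[0,0,-0.0017,0,0,0,-0.5,0,0,-0.0017,0,0,0,-0.5])

```text
time_s: 16.4
tcp_pos: [0.6471, -0.0059, 0.0342]
tool_rot: [3.141, -0.0, 0.996]
contact_force: [-4.4, -0.1, 9.7]
finger_gap: 0.043
gripper_force: 83.4
```

In the tool's units: -205 mm / 600 = -0.3417, 100 mm / 600 = 0.1667, 50 degrees / 90 = 0.5556.

Request:
move_arm(targets=[0,0,0,0,0,0,0.1,0,0,0,0,0,0,0.4,0,0,0.0083,0,0,0,0.8,0,0,0.0417,0,0,0,1,-0.0167,0.0133,0.0917,0,0,0.0444,1,-0.0583,0.045,0.125,0,0,0.1111,1,-0.11,0.085,0.1333,0,0,0.1889,1,-0.1617,0.1267,0.1333,0,0,0.2778,1,-0.2133,0.1667,0.1333,0,0,0.3667,1,-0.2667,0.2083,0.1333,0,0,0.4444,1,-0.3133,0.245,0.13,0,0,0.5111,1,-0.3417,0.2667,0.1167,0,0,0.5556,1])

```text
time_s: 17.6
tcp_pos: [0.4405, 0.1554, 0.1042]
tool_rot: [3.14, -0.0, 1.874]
contact_force: [0.8, -0.2, -0.4]
finger_gap: 0.0851
gripper_force: 0.0
```

In the tool's units: -16 mm / 600 = -0.0267, -8 mm / 600 = -0.0133.

Request:
move_arm(targets=[-0.0083,0.0067,-0.0133,0,0,0,1,-0.0083,0.0067,-0.0267,0,0,0,1,-0.0083,0.0067,-0.0267,0,0,0,1])

```text
time_s: 17.9
tcp_pos: [0.4375, 0.1576, 0.0865]
tool_rot: [-3.141, 0.0, 1.867]
contact_force: [0.2, -0.5, 0.0]
finger_gap: 0.0855
gripper_force: 0.0
```

```bash
python3 - <<'E'
from h import *
p,d=snap("side"); print(arm.state()["tcp_pos"])
Q=cloud("side",d).reshape(-1,3)*1000
k=Q[(abs(Q[:,0]-437)<60)&(abs(Q[:,1]-158)<60)]
a=cv2.resize(p[190:310,180:340,::-1],(720,540),interpolation=cv2.INTER_CUBIC)
cv2.imwrite("pics/s6.png",a)
E
```

```text
[0.4377796  0.1575717  0.08688635]
```

View pics/s6.png

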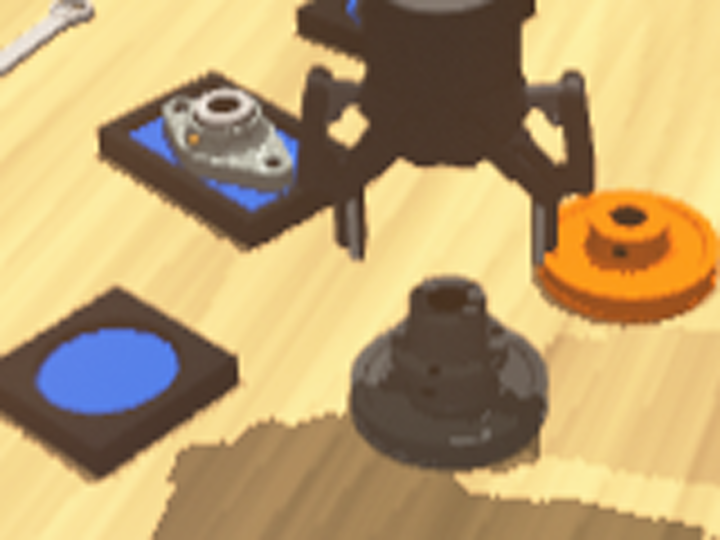

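The bearing lies flat in its tray at (225,150). The bushing at (447,320) is centred under the open fingers.

In the tool's units: -37 mm / 600 = -0.0617, -34 mm / 600 = -0.0567.

Request:
move_arm(targets=[0,0,-0.0233,0,0,0,1,0,0,-0.0433,0,0,0,1,0,0,-0.0567,0,0,0,1,0,0,-0.0617,0,0,0,0.6,0,0,-0.0617,0,0,0,0,0,0,-0.0617,0,0,0,-0.5,0,0,-0.0617,0,0,0,-0.5,0,0,-0.0617,0,0,0,-0.5,0,0,-0.0617,0,0,0,-0.5,0,0,-0.0617,0,0,0,-0.5], grip_force=60)

```text
time_s: 18.95
tcp_pos: [0.4375, 0.1581, 0.0511]
tool_rot: [3.14, 0.0, 1.868]
contact_force: [-1.6, -1.4, 6.3]
finger_gap: 0.0402
gripper_force: 59.8
```

In the tool's units: 178 mm / 600 = 0.2967, 174 mm / 600 = 0.29.

Request:
move_arm(targets=[0,0,0.0067,0,0,0,-0.5,0,0,0.0233,0,0,0,-0.5,0,0,0.0417,0,0,0,-0.5,0.0167,0.005,0.05,0,0,0,-0.5,0.0533,0.015,0.05,0,0,0,-0.5,0.1067,0.03,0.05,0,0,0,-0.5,0.1633,0.0467,0.0467,0,0,0,-0.5,0.22,0.0633,0.0333,0,0,0,-0.5,0.2633,0.075,0.0133,0,0,0,-0.5,0.29,0.0833,-0.0067,0,0,0,-0.5,0.2967,0.085,-0.02,0,0,0,-0.5,0.2967,0.085,-0.02,0,0,0,-0.5])

```text
time_s: 20.15
tcp_pos: [0.6144, 0.209, 0.0375]
tool_rot: [-3.14, -0.0, 1.869]
contact_force: [-0.3, -0.8, -2.4]
finger_gap: 0.0401
gripper_force: 61.2
```

In the tool's units: -11 mm / 600 = -0.0183, -10 mm / 600 = -0.0167.

Request:
move_arm(targets=[0,0,-0.0067,0,0,0,-0.5,0,0,-0.0133,0,0,0,-0.5,0,0,-0.0167,0,0,0,-0.5,0,0,-0.0183,0,0,0,-0.5,0,0,-0.0183,0,0,0,-0.5])

```text
time_s: 20.65
tcp_pos: [0.6149, 0.209, 0.0274]
tool_rot: [3.142, 0.0, 1.869]
contact_force: [-0.2, -0.1, -3.0]
finger_gap: 0.0398
gripper_force: 61.2
```

```bash
python3 - <<'E'
from h import *
p,d=snap("side"); print(arm.state()["tcp_pos"])
a=cv2.resize(p[220:310,140:260,::-1],(720,540),interpolation=cv2.INTER_CUBIC)
cv2.imwrite("pics/s7.png",a)
E
```

```text
[0.61499203 0.20910606 0.02747359]
```

View pics/s7.png

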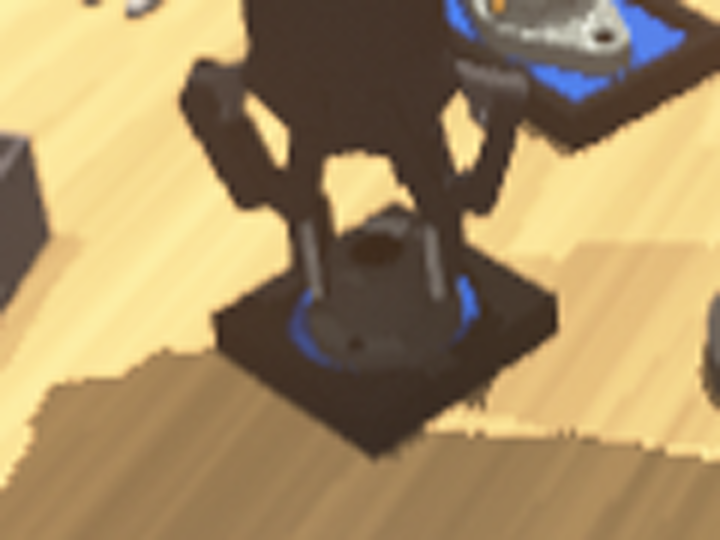

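The bushing is inside the cut-out, with blue showing on both sides at (305,330) and (468,300). I'll lower it the last millimetre.

In the tool's units: -1 mm / 600 = -0.0017.

Request:
move_arm(targets=[0,0,-0.0017,0,0,0,-0.5,0,0,-0.0017,0,0,0,-0.5])

```text
time_s: 20.9
tcp_pos: [0.6151, 0.2091, 0.0271]
tool_rot: [3.141, 0.0, 1.869]
contact_force: [-3.1, -1.1, 8.0]
finger_gap: 0.0402
gripper_force: 62.2
```

In the tool's units: -178 mm / 600 = -0.2967, -168 mm / 600 = -0.28.

Request:
move_arm(targets=[0,0,0,0,0,0,0.1,0,0,0,0,0,0,0.4,0,0,0.0083,0,0,0,0.8,0,0,0.0417,0,0,0,1,-0.0167,-0.005,0.0833,0,0,0,1,-0.0583,-0.0167,0.1,0,0,0,1,-0.12,-0.035,0.1,0,0,0,1,-0.1833,-0.055,0.1,0,0,0,1,-0.2417,-0.0717,0.0917,0,0,0,1,-0.28,-0.0833,0.075,0,0,0,1,-0.2967,-0.0883,0.0583,0,0,0,1,-0.2967,-0.0883,0.0583,0,0,0,1])

```text
time_s: 22.1
tcp_pos: [0.4354, 0.1557, 0.061]
tool_rot: [-3.14, -0.0, 1.868]
contact_force: [0.3, -0.3, -1.0]
finger_gap: 0.0852
gripper_force: 0.0
```

```bash
python3 - <<'E'
from h import *
p,d=snap("side"); s=arm.state();print(s["tcp_pos"],s["qpos"][0])
a=cv2.resize(p[200:310,170:310,::-1],(700,550),interpolation=cv2.INTER_CUBIC)
cv2.imwrite("pics/s8.png",a)
E
```

```text
[0.43692099 0.15605024 0.06161861] 0.16709278326575958
```

View pics/s8.png

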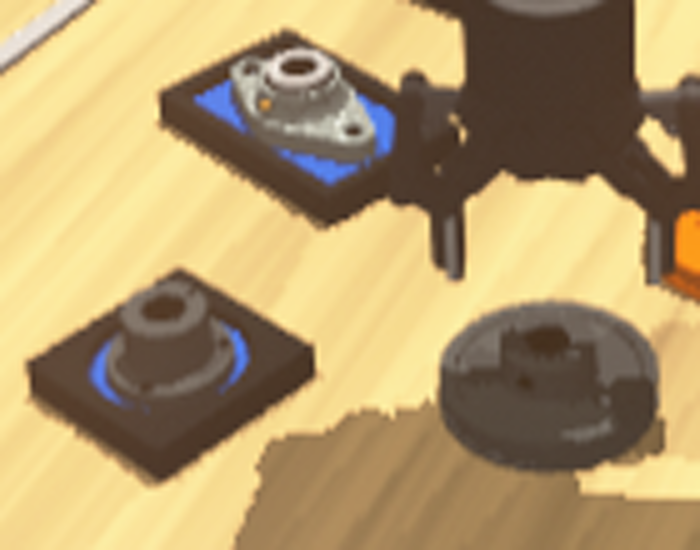

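The bushing is flat in its tray at (168,340). The large pulley at (548,385) is centred between the fingers.

In the tool's units: -42 mm / 600 = -0.07, -38 mm / 600 = -0.0633.

Request:
move_arm(targets=[0,0,-0.0267,0,0,0,1,0,0,-0.05,0,0,0,1,0,0,-0.0633,0,0,0,1,0,0,-0.07,0,0,0,0.6,0,0,-0.07,0,0,0,0,0,0,-0.07,0,0,0,-0.5,0,0,-0.07,0,0,0,-0.5,0,0,-0.07,0,0,0,-0.5,0,0,-0.07,0,0,0,-0.5,0,0,-0.07,0,0,0,-0.5], grip_force=100)

```text
time_s: 23.15
tcp_pos: [0.4379, 0.1563, 0.0206]
tool_rot: [3.139, 0.0, 1.869]
contact_force: [-3.1, -0.9, 14.0]
finger_gap: 0.0426
gripper_force: 99.7
```

In the tool's units: 254 mm / 600 = 0.4233, 228 mm / 600 = 0.38, 20 degrees / 90 = 0.2222.

Request:
move_arm(targets=[0,0,0.0067,0,0,0,-0.5,0,0,0.0217,0,0,0,-0.5,0,0,0.0433,0,0,0,-0.5,0.0033,0.0133,0.06,0,0,0.0111,-0.5,0.0133,0.045,0.0667,0,0,0.0333,-0.5,0.0267,0.0933,0.0667,0,0,0.0556,-0.5,0.0417,0.15,0.0667,0,0,0.0889,-0.5,0.0583,0.2083,0.0667,0,0,0.1222,-0.5,0.075,0.2667,0.0667,0,0,0.1556,-0.5,0.0917,0.325,0.0667,0,0,0.1889,-0.5,0.1067,0.38,0.0667,0,0,0.2111,-0.5,0.1183,0.4233,0.0633,0,0,0.2222,-0.5])

```text
time_s: 24.35
tcp_pos: [0.5082, 0.412, 0.0577]
tool_rot: [3.142, -0.0, 2.22]
contact_force: [0.1, -0.3, -6.4]
finger_gap: 0.0427
gripper_force: 103.0
```

In the tool's units: 20 mm / 600 = 0.0333, -16 mm / 600 = -0.0267.

Request:
move_arm(targets=[0.0067,0.0217,-0.005,0,0,0,-0.5,0.01,0.0333,-0.0133,0,0,0,-0.5,0.01,0.0333,-0.0233,0,0,0,-0.5,0.01,0.0333,-0.0267,0,0,0,-0.5,0.01,0.0333,-0.0267,0,0,0,-0.5])

```text
time_s: 24.85
tcp_pos: [0.5136, 0.4291, 0.0409]
tool_rot: [-3.14, 0.0, 2.217]
contact_force: [0.2, 0.3, -7.3]
finger_gap: 0.0421
gripper_force: 103.1
```

```bash
python3 - <<'E'
from h import *
p,d=snap("side"); s=arm.state();print(s["tcp_pos"])
a=cv2.resize(p[280:400,130:260,::-1],(585,540),interpolation=cv2.INTER_CUBIC)
cv2.imwrite("pics/s9.png",a)
E
```

```text
[0.51381557 0.42925441 0.04131561]
```

View pics/s9.png

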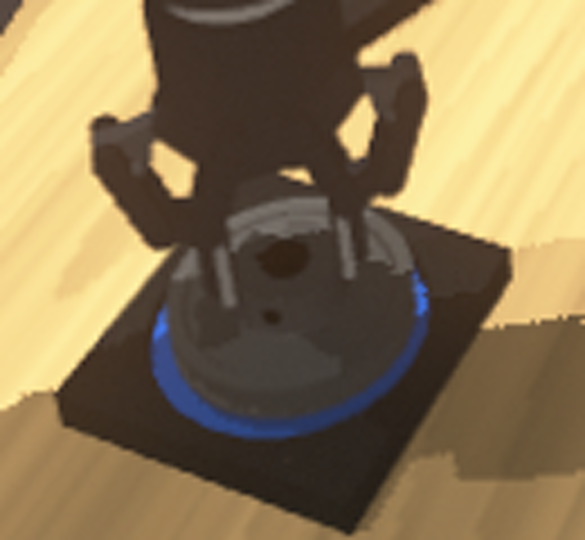

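The large pulley at (290,310) hangs level over its cut-out with an even blue margin. Now I'll lower it.

In the tool's units: -9 mm / 600 = -0.015, -8 mm / 600 = -0.0133.

Request:
move_arm(targets=[0,0,-0.0067,0,0,0,-0.5,0,0,-0.0117,0,0,0,-0.5,0,0,-0.0133,0,0,0,-0.5,0,0,-0.015,0,0,0,-0.5,0,0,-0.015,0,0,0,-0.5])

```text
time_s: 25.4
tcp_pos: [0.514, 0.43, 0.0327]
tool_rot: [3.142, 0.0, 2.218]
contact_force: [-2.9, -2.5, -0.5]
finger_gap: 0.0426
gripper_force: 103.8
```

In the tool's units: -1 mm / 600 = -0.0017.

Request:
move_arm(targets=[0,0,-0.0017,0,0,0,-0.5,0,0,-0.0017,0,0,0,-0.5])

```text
time_s: 25.6
tcp_pos: [0.514, 0.43, 0.0326]
tool_rot: [3.141, 0.0, 2.218]
contact_force: [-6.3, -6.3, 13.2]
finger_gap: 0.0426
gripper_force: 105.2
```

In the tool's units: 180 mm / 600 = 0.3, 170 mm / 600 = 0.2833.

Request:
move_arm(targets=[0,0,0,0,0,0,0.1,0,0,0,0,0,0,0.4,0,0,0.0083,0,0,0,0.8,0,0,0.0417,0,0,0,1,0,0,0.1,0,0,0,1,0,0,0.1667,0,0,0,1,0,0,0.2333,0,0,0,1,0,0,0.2833,0,0,0,1,0,0,0.3,0,0,0,1,0,0,0.3,0,0,0,1])

```text
time_s: 26.6
tcp_pos: [0.5146, 0.4305, 0.2126]
tool_rot: [3.139, 0.0, 2.218]
contact_force: [1.1, 0.3, -0.0]
finger_gap: 0.0848
gripper_force: 0.0
```

```bash
python3 - <<'E'
from h import *
p,d=snap("side"); s=arm.state();print(s["tcp_pos"],s["contact_force"])
cv2.imwrite("pics/s10.png",cv2.resize(p[130:400,110:400,::-1],(640,596),interpolation=cv2.INTER_CUBIC))
C=cloud("side",d)
E
```

```text
[0.51416174 0.43018413 0.21097699] [-1.55083096 -1.4303829  -0.76581646]
```

View pics/s10.png

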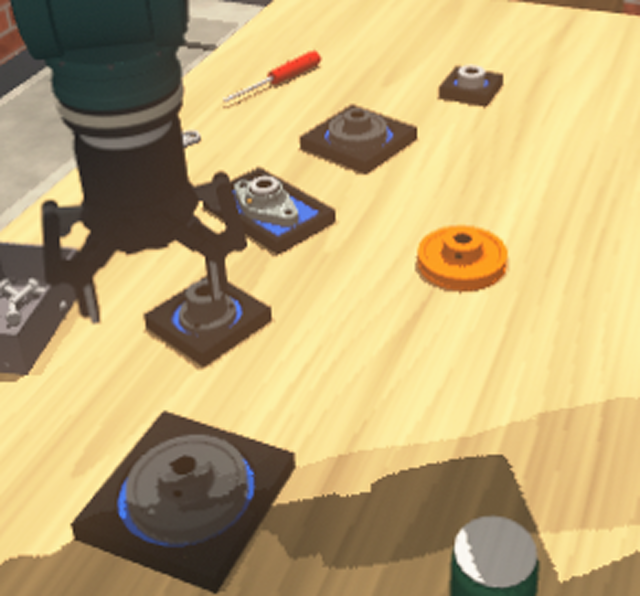

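All five parts lie flat in their trays: large pulley (187,490), bushing (207,308), bearing (265,200), small pulley (355,127) and collar (470,75). The orange decoy is untouched and the gripper is clear.

```bash
python3 -c "
from h import *
print(workorder.sign_off())"
```

```text
the job is handed in; nothing more can be done
None
```

All five parts lie flat and the same way up in their matching trays, the orange look-alike was not touched, and I handed the job in at about 27 s.

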